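# Rock a jammed locating block out of its drilling fixture

## Robot

A 7-joint arm with a two-finger parallel gripper is mounted at the origin on the work surface. World frame = base frame: x ahead of the robot, y to its left, z up, the work surface at z = 0. Lengths are in m, angles in rad, forces in N, time in s.
With the tool pointing down it reaches from about 0.425 to 0.95 m from the base axis. Payload 4.7 kg.
Tool frame: the origin (TCP) lies between the finger pads; the fingertips stand 25 mm ahead of it and the grasp point (between the pads) lies 6 mm ahead of it; z points along the fingers, y is the line along which they close (so a half turn about z gives the same grasp; the last joint's range is limited). The gripper opens to 85 mm and grips with 20 to 120 N. Pads are 22 mm wide; open, the fingers measure 114 mm over their backs; the gripper's body (76 mm by 85 mm) begins 54 mm behind the grasp point. The pads swing forward as they close: fully open they stand 13 mm farther back than shut.
Start: joints at [1.1, 0.469, -0.049, 1.532, 0.024, 1.141, -0.082], TCP at [0.289, -0.61, 0.256] pointing down, gripper open.
Joint ranges: [-2.59, 2.59], [-0.33, 1.99], [-1.39, 1.29], [0.1, 2.45], [-1.04, 4.18], [0.21, 1.99], [-2.66, 2.66]. Speed limits (rad/s): [2.57, 2.57, 3.14, 3.14, 3.14, 3.14, 3.14].

## Interface

Orientations are given as a 3x3 rotation matrix whose columns are the frame's x, y, z axes.
In Python, from rig import * gives the robot as it stands. Calls block until the motion is done:
- movep(position, orientation): joint-space move of the TCP to a pose.
- move_l(position, attitude=None, feed=0.15, until_force=None): straight line of the TCP; attitude=None keeps the orientation; feed is the mean speed in m/s. With until_force (N) it stops when the force on the tool has changed by that much, and returns True; else False.
- move_joints(angles): joint-space move.
- command_gripper(opening, newtons=None): finger opening in m; newtons is the grip in N (None keeps the last); returns when the fingers have stopped.
- sleep(seconds).
- inverse_kinematics(position, orientation): joint angles nearest the present ones, or None.
- sense(): the state.
- camera(name): name is "side" or "top"; returns (picture, depth): 384x512x3 uint8, red, green, blue; 384x512 float32, m along the optical axis (not along the pixel's ray), 0 where there is no reading.
- camera_params(name): a dict with "K" (3x3 intrinsics, pixels), "dist" ([k1, k2, p1, p2, k3] as OpenCV has them; the pictures are not rectified), "position" and "rotation" of the camera in the world. Camera axes: x right, y down, z forward; pixel columns grow to the right and rows downward; lengths in m; the calibration is good to about 2 mm. A picture is of the moment at which its call begins. camera_params takes no time and is no camera call.
A pose or a line that the arm cannot do raises Unreachable and nothing moves.
- finish_job(): hands the job in; it is judged then, once.
The state is a dict: "time_s": time; "joint_pos": joint angles; "qd": joint speeds; "joint_efforts": joint torques, N m; "position": TCP position; "tcp_rot": TCP orientation; "wrist_force": force on the tool from outside, world axes, zero at the start; "ft_torque": the same for the moment, N m; "finger_gap": finger opening in m; "gripper_force": force on a finger pad.
Only numpy, scipy, OpenCV 4.12 (cv2) and the standard library are available. Lean on these libraries where they do the work, as an engineer would, in place of code of your own. Each camera call takes 0.05 s, during which the arm holds its last target. There are 200 camera calls.

## Task

The red locating block is jammed in the blue drilling fixture by two stiff yellow keepers. Grip the block by its neck and rock it side to side, towards one keeper and then the other, until it has pushed both keepers back; then lift it straight up and out. Finish holding it still and upright in the gripper just clear of the fixture, straight above its pocket with about 2 cm of air under it, and leave the tape roll, the screw jar and the screwdriver where they are.

Things in the scene. Friction and masses are not known exactly. Their poses are not given: they have to be found in the camera images.
- fixture_top (a point): Middle of the top face of the blue drilling fixture, bolted to the bench: 100 mm along its x, 150 mm along its y, 48 mm high (this point is 48 mm above the bench), z up. The pocket here, 43 mm long in x, holds the block; its end walls are level with the top face.
- rock_axis (a point): Point 28 mm below fixture_top (20 mm above the bench), same axes. The block's round foot sits in a 25.6 mm wide groove in the pocket, floor 8 mm above the bench, and the block rocks about the line through this point along the fixture's x, its top going towards +y or -y.
- block_center (a point): Centre (half-way up) of the red locating block; seated, its axes are the fixture's and it is 10 mm above fixture_top. 100 mm tall, 40 mm in x, 24 mm in y, about 350 g; half-round foot of 12 mm radius, lowest line 50 mm below. A flange 32 mm wide in y, its top 21 mm below this point, sits under the keepers' inner ends, 3.5 mm each side, so it cannot be lifted straight out.
- block_top (a point): Centre of the block's top face (brass bushing), 50 mm above block_center. Seated, 60 mm of plain neck stand above the fixture: grip it across the 40 mm, fingers closing along x, about 25 mm below the top, fingertips above the fixture. It has 3 mm of up and down play under the keepers: rock it while it is down on its seat, not pulled up.
- keeper_left (a joint): Yellow plate on the fixture's +y side of the block (40 x 42 x 8 mm, top level with the fixture's): metres pushed back towards +y, 0 at the start (0.5 mm from the neck), 0.0065 at its stop. Stiff (12 N), stays where pushed. Rocking the block 0.22 rad brings it to about 0.005; from 0.0035 the flange passes if the block is upright and centred. Both must be back to free it.
- keeper_right (a joint): The same on the fixture's -y side; grows as it is pushed back towards -y.
- tape_mid (a point): Centre of a blue roll of tape lying flat, 90 mm outer diameter, 25 mm high. Bystander.
- screw_jar_mid (a point): Centre of a glass jar with a black cap, 60 mm diameter, 75 mm tall. Bystander.
- driver_grip (a point): Handle of an orange screwdriver, 180 mm long, lying on the bench. Bystander.

How it is judged:
By the outcome, as a careful person would: the job done as asked, in the order asked, and still so for the second after the job is handed in, while the arm keeps its last pose, push and grip.
It also fails if it takes over 48 s, if anything falls off the work surface, if the arm or the gripper's body presses on something with over 40 N, if the wrist force passes 120 N, or if a joint passes its speed limit or range.

## Working session

There is one attempt and no reset: what is moved stays moved. The work goes in short steps, each a Python script; the robot and the scene stay as the last script left them, time stands still between calls to the robot, and variables do not carry over. Pictures are saved under pics/ and viewed, at most 10 in all, crops included, and the job is handed in when it is done.

```bash
mkdir -p pics
python3 - <<'E'
from rig import *
import cv2,numpy as np
for n in("side","top"):
    p,d=camera(n); cv2.imwrite(f"pics/{n}0.png",p[:,:,::-1]); np.save(f"{n}_d.npy",d); np.save(f"{n}_p.npy",p)
    c=camera_params(n); print(n,c)
s=sense(); print(s["time_s"],s["position"],s["tcp_rot"],s["finger_gap"])
E
```

```text
side {'K': array([[364.19663122,   0.        , 253.90339321],
       [  0.        , 364.19663122, 196.30893528],
       [  0.        ,   0.        ,   1.        ]]), 'dist': array([-0.09559766,  0.        ,  0.        ,  0.        ,  0.        ]), 'position': array([0.22178817, 0.65636773, 0.76530591]), 'rotation': array([[-0.8913407 , -0.29100554,  0.34760254],
       [-0.45327437,  0.58453752, -0.67294743],
       [-0.00735529, -0.75738476, -0.65292743]])}
top {'K': array([[474.86566526,   0.        , 251.40179215],
       [  0.        , 474.86566526, 196.00827298],
       [  0.        ,   0.        ,   1.        ]]), 'dist': array([-0.098725,  0.      ,  0.      ,  0.      ,  0.      ]), 'position': array([ 0.42447753, -0.00169962,  1.34765288]), 'rotation': array([[-0.018384  , -0.99360124,  0.11143882],
       [-0.99952628,  0.01551234, -0.0265815 ],
       [ 0.02468273, -0.1118747 , -0.99341573]])}
0.1 [ 0.28840975 -0.60975361  0.25533897] [[ 9.03987153e-01  4.27558821e-01 -8.25708949e-04]
 [ 4.27559613e-01 -9.03985748e-01  1.59532603e-03]
 [-6.43334046e-05 -1.79519404e-03 -9.99998387e-01]] 0.0853308994392768
```

View pics/top0.png

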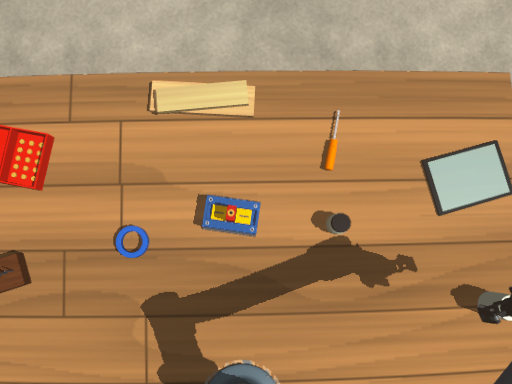

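View pics/side0.png

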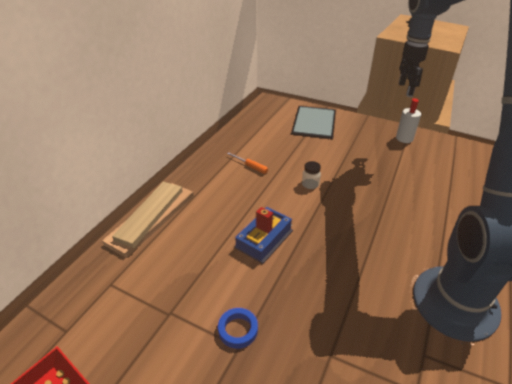

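The top view shows the fixture centred near (231,215) with the block top at (231,212). The tape is at (132,241), the jar at (339,223) and the driver at (330,155). Next I'll fit the fixture pose from the depth cloud of both cameras and make enlarged crops.

```bash
cat > h.py <<'E'
import numpy as np,cv2
def cloud(d,c,box):
    u0,u1,v0,v1=box
    u,v=np.meshgrid(np.arange(u0,u1),np.arange(v0,v1)); z=d[v0:v1,u0:u1]
    n=cv2.undistortPoints(np.stack([u,v],-1).reshape(-1,1,2).astype(float),c["K"],c["dist"])[:,0]
    P=np.c_[n,np.ones(len(n))]*z.reshape(-1,1)
    return (P@c["rotation"].T+c["position"]).reshape(v1-v0,u1-u0,3)
def project(P,c):
    R=c["rotation"]; t=-R.T@c["position"]
    return cv2.projectPoints(np.atleast_2d(P).astype(float),cv2.Rodrigues(R.T)[0],t,c["K"],c["dist"])[0][:,0]
E
python3 - <<'E'
from rig import *
from h import *
for n,box in(("top",(185,280,180,250)),("side",(225,305,195,275))):
    d=np.load(n+"_d.npy");p=np.load(n+"_p.npy");c=camera_params(n)
    u0,u1,v0,v1=box; W=cloud(d,c,box); C=p[v0:v1,u0:u1].astype(int)
    r,g,b=C[...,0],C[...,1],C[...,2]; z=W[...,2]
    bench=W[(z<.015)]; print(n,"bench z",np.median(bench[:,2]))
    m=(z>.035)&(z<.06); q=W[m]
    print("top face z",np.median(q[:,2]),m.sum(),cv2.minAreaRect(q[:,:2].astype(np.float32)*1000))
    m=z>.095; q=W[m]; print("block top z",np.median(q[:,2]),m.sum(),np.median(q,0),cv2.minAreaRect(q[:,:2].astype(np.float32)*1000))
    m=(z>.035)&(z<.06)&(r>150)&(g>120)&(b<90); q=W[m]; print("yellow",cv2.minAreaRect(q[:,:2].astype(np.float32)*1000))
    cv2.imwrite(f"pics/{n}1.png",cv2.resize(p[v0:v1,u0:u1,::-1],None,fx=7,fy=7,interpolation=cv2.INTER_CUBIC))
E
```

```text
top bench z -0.0005374551202728117
top face z 0.04684326596277222 1509 ((521.6185913085938, 20.24852752685547), (150.27175903320312, 84.58140563964844), 80.72063446044922)
block top z 0.10734493760778063 154 [0.51737421 0.01809937 0.10734494] ((482.51177978515625, 16.744169235229492), (118.2947006225586, 28.964534759521484), 3.8724911212921143)
yellow ((521.5426025390625, 20.534683227539062), (108.13933563232422, 41.005680084228516), 80.73633575439453)
side bench z -0.0007813174882717044
top face z 0.0466270378996842 1152 ((521.058837890625, 21.979827880859375), (153.90731811523438, 88.88909149169922), 81.22339630126953)
block top z 0.10583192011493547 172 [0.51532753 0.02861697 0.10583192] ((365.67340087890625, 325.97357177734375), (45.02162170410156, 719.3231811523438), 27.114334106445312)
yellow ((511.87738037109375, 20.19188690185547), (117.95841979980469, 36.53150177001953), 71.01900482177734)
```

View pics/top1.png

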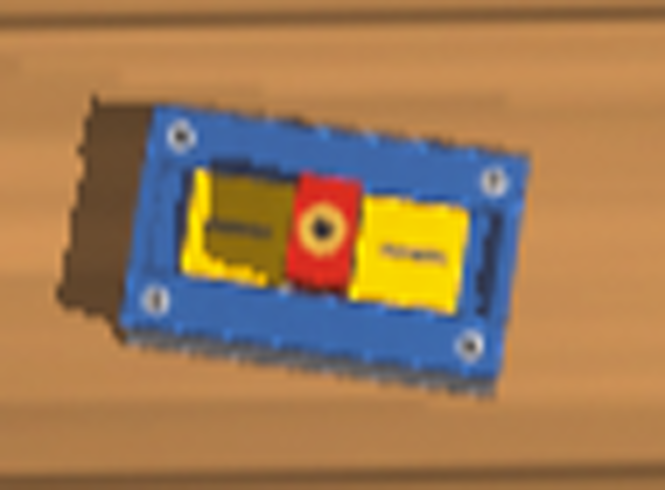

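View pics/side1.png

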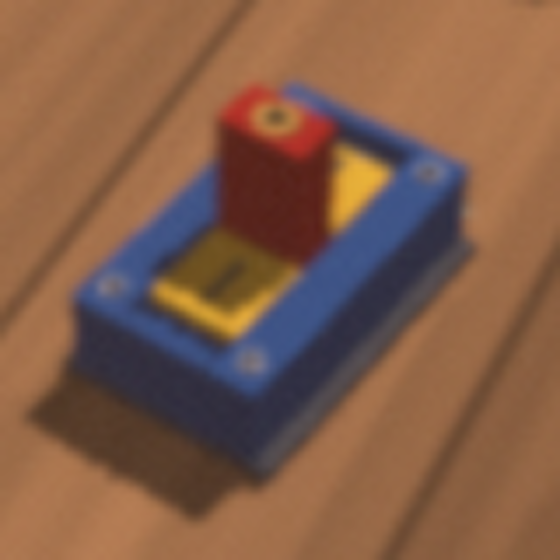

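The top crop shows the screws at (181,136), (493,181), (470,345) and (155,299), and the bushing at (322,229). In the side crop the screws are at (114,286), (250,360) and (430,172), and the bushing is at (275,118). I'll turn these into positions on planes of known height.

```bash
cat >> h.py <<'E'
def ray(px,c,z):
    n=cv2.undistortPoints(np.array(px,float).reshape(-1,1,2),c["K"],c["dist"])[:,0]
    D=np.c_[n,np.ones(len(n))]@c["rotation"].T; o=c["position"]
    return o+D*((z-o[2])/D[:,2])[:,None]
E
python3 - <<'E'
from rig import *
from h import *
f=lambda a,o:(np.array(a)+.5)/7-.5+o
T=camera_params("top");S=camera_params("side")
s=ray(f([(181,136),(493,181),(470,345),(155,299)],(185,180)),T,.048)
print("top screws",s.mean(0),s); 
k=ray(f([(153,108),(528,155),(497,375),(125,330)],(185,180)),T,.048);print("corners",k.mean(0),np.linalg.norm(np.diff(k,axis=0),axis=1))
for q in(s,k):
  yv=q[0]+q[3]-q[1]-q[2]; xv=q[0]+q[1]-q[2]-q[3]; print("yaw",np.arctan2(-yv[0],yv[1]),np.arctan2(xv[1],xv[0]))
print("bush top",ray(f([(322,229)],(185,180)),T,.108))
r=ray(f([(114,286),(250,360),(430,172)],(225,195)),S,.048);print("side screws",r,(r[1]+0,),)
print("diag mid", (r[0]+r[2])/2,(r[1]+r[2])/2)
print("bush side",ray(f([(275,118)],(225,195)),S,.108))
E
```

```text
top screws [0.52188456 0.0204682  0.048     ] [[ 0.56375271  0.07634213  0.048     ]
 [ 0.54405412 -0.04589119  0.048     ]
 [ 0.47985975 -0.03566753  0.048     ]
 [ 0.49987167  0.08708939  0.048     ]]
corners [0.52125219 0.0200745  0.048     ] [0.14858093 0.08723477 0.14627042]
yaw -0.16069261268273674 -0.1622986890066446
yaw -0.13908247270893107 -0.1463055561561135
bush top [[0.52155079 0.02041399 0.108     ]]
side screws [[ 0.56208778  0.07614043  0.048     ]
 [ 0.49879729  0.08656191  0.048     ]
 [ 0.47827252 -0.03549837  0.048     ]] (array([0.49879729, 0.08656191, 0.048     ]),)
diag mid [0.52018015 0.02032103 0.048     ] [0.4885349  0.02553177 0.048     ]
bush side [[0.52054407 0.02163805 0.108     ]]
```

Both cameras agree. The fixture centre is about (0.521, 0.0205), yaw is -0.161, and the block is upright and seated (top z ≈ 0.107–0.108). I'll approach and grip.

```bash
cat >> h.py <<'E'
from scipy.spatial.transform import Rotation as Ro
yaw=-0.161; C=np.array([.5212,.0205,0]); fx=np.array([np.cos(yaw),np.sin(yaw),0]); fy=np.array([-fx[1],fx[0],0])
def tool(sgn):
    y=sgn*fx; z=np.array([0,0,-1.]); return np.c_[np.cross(y,z),y,z]
AX=C+[0,0,.020]
def rocked(p,R,a):  # a>0: top towards +fy
    Q=Ro.from_rotvec(-a*fx).as_matrix(); return AX+Q@(np.array(p)-AX),Q@R
E
python3 - <<'E'
from rig import *
from h import *
best=None
for s in(1,-1):
    q=inverse_kinematics(C+[0,0,.2],tool(s)); print(s,q)
    for a in(-.25,.25):
        print(inverse_kinematics(*rocked(C+[0,0,.089],tool(s),a)))
    if q is not None:
        m=abs(q[6])
        if best is None or m<best[0]: best=(m,s)
s=best[1]; print("use",s)
movep(C+[0,0,.2],tool(s)); 
move_l(C+[0,0,.1],feed=.15); move_l(C+[0,0,.089],feed=.05,until_force=8)
a=sense(); print(a["time_s"],a["position"],a["wrist_force"])
p,d=camera("side"); cv2.imwrite("pics/side2.png",cv2.resize(p[160:280,200:330,::-1],None,fx=5,fy=5,interpolation=cv2.INTER_CUBIC))
E
```

```text
1 [ 0.38688514  0.34629895 -0.62258996  1.93025427  0.24743758  0.94098104
 -0.51571569]
[ 0.47890287  0.50511249 -0.54870698  2.05082479  0.0153247   0.60731611
 -0.18026441]
[ 0.14226759  0.54670967 -0.5395149   1.97386144  0.62849226  0.9233943
 -0.95409914]
-1 [ 0.75614318  0.54611774 -1.17092543  1.91342684  0.57578895  1.07294592
  2.3246337 ]
[-0.63261226  0.61663283  0.9127507   2.11201673 -0.98619794  0.91957549
 -2.37774093]
[ 0.54627075  0.8384045  -1.18199379  1.95331349  1.01361882  1.27193861
  1.87180663]
use 1
3.6833 [0.52108571 0.02044134 0.08888768] [-0.75916956 -0.52930066  0.65926165]
```

View pics/side2.png

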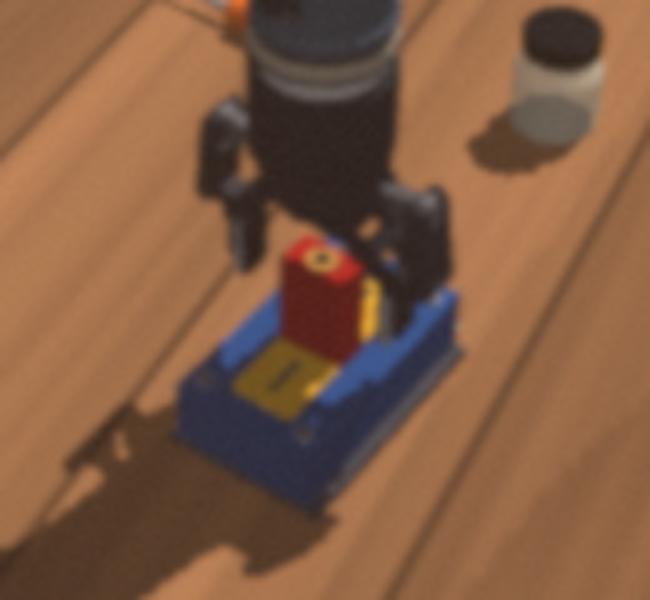

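The open fingers straddle the neck, with the block at (320,290) and the finger on each side clear of the fixture. I'll grip and rock, watching the force.

```bash
cat > rock.py <<'E'
from rig import *
from h import *
def show(t):
    a=sense(); w=a["wrist_force"]; print(t,round(a["time_s"],2),a["position"].round(4),"f x,y,z",round(w@fx,1),round(w@fy,1),round(w[2],1),"gap",round(a["finger_gap"],4),round(a["gripper_force"],0))
def rock(p0,R0,a0,a1,n=4,feed=.06):
    for a in np.linspace(a0,a1,n+1)[1:]:
        move_l(*rocked(p0,R0,a),feed=feed); show(f"a={a:.3f}")
        if np.linalg.norm(sense()["wrist_force"])>60: print("FORCE STOP"); return False
    return True
E
python3 - <<'E'
from rock import *
command_gripper(.03,70); show("grip")
p0=C+[0,0,.089];R0=tool(1)
rock(p0,R0,0,.235)
p,d=camera("side"); cv2.imwrite("pics/side3.png",cv2.resize(p[160:280,200:330,::-1],None,fx=5,fy=5,interpolation=cv2.INTER_CUBIC))
E
```

```text
grip 4.22 [0.5213 0.0205 0.0892] f x,y,z -0.0 -0.1 2.5 gap 0.0394 70.0
a=0.059 4.47 [0.522  0.0243 0.0891] f x,y,z -0.4 -2.4 3.9 gap 0.0392 72.0
a=0.117 4.72 [0.5226 0.0277 0.0887] f x,y,z -0.3 -2.4 4.6 gap 0.0392 73.0
a=0.176 4.97 [0.5231 0.031  0.0882] f x,y,z -0.2 -4.4 6.0 gap 0.0395 73.0
a=0.235 5.22 [0.5238 0.0352 0.0874] f x,y,z -0.2 -3.4 5.9 gap 0.0393 73.0
```

View pics/side3.png

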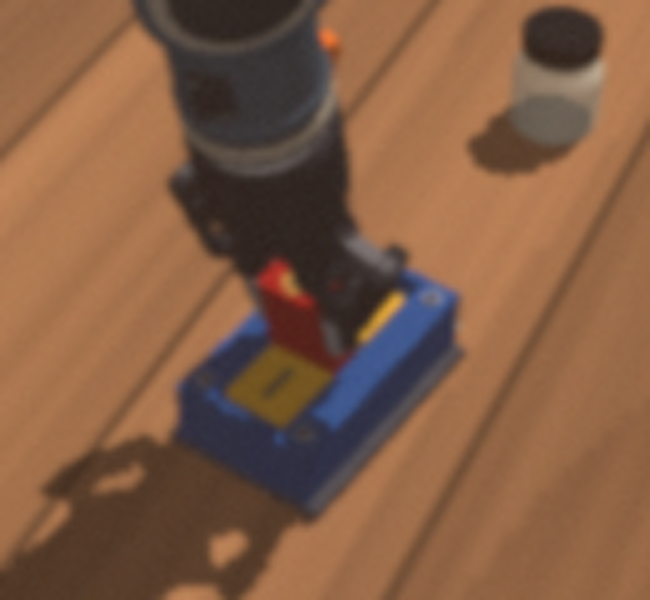

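The block leans toward the left keeper and the left plate has shifted outward, its edge now at (228,392). Forces are low, as expected. I'll rock to the other side, return to upright and measure the keepers.

Run:
```python
from rock import *
p0=C+[0,0,.089];R0=tool(1)
def ang():
    z=sense()["tcp_rot"][:,2]; return np.arctan2(-z@fy,-z[2])*-1
sleep(.2);print("actual",ang())
rock(p0,R0,.235,-.235,6); sleep(.2);print("actual",ang())
rock(p0,R0,-.235,0,3); sleep(.2);print("actual",ang()); show("upright")
for n,b in(("top",(195,270,185,245)),("side",(228,302,200,270))):
    p,d=camera(n); cv2.imwrite(f"pics/{n}4.png",cv2.resize(p[b[2]:b[3],b[0]:b[1],::-1],None,fx=8,fy=8,interpolation=cv2.INTER_CUBIC))
```

```text
actual -0.23485579216588434
a=0.157 5.72 [0.523  0.0309 0.0881] f x,y,z 0.8 1.1 -0.1 gap 0.0392 73.0
a=0.078 5.97 [0.5222 0.0261 0.0886] f x,y,z 1.1 2.4 -0.5 gap 0.0394 73.0
a=0.000 6.22 [0.5212 0.0208 0.0888] f x,y,z 0.5 0.6 -0.6 gap 0.0391 73.0
a=-0.078 6.47 [0.5202 0.0161 0.0886] f x,y,z -0.5 3.0 -1.4 gap 0.0393 73.0
a=-0.157 6.72 [0.5194 0.0108 0.088 ] f x,y,z -0.1 3.3 -0.2 gap 0.0392 73.0
a=-0.235 6.97 [0.5185 0.0055 0.0869] f x,y,z -0.1 4.3 -0.4 gap 0.039 73.0
actual 0.23422666498912068
a=-0.157 7.42 [0.5188 0.0094 0.0877] f x,y,z 0.0 -0.2 -4.5 gap 0.0393 73.0
a=-0.078 7.67 [0.5198 0.0144 0.0882] f x,y,z 0.1 -0.4 -3.5 gap 0.0396 73.0
a=0.000 7.92 [0.5208 0.0197 0.0884] f x,y,z 0.1 -0.3 -4.5 gap 0.0395 73.0
actual 0.0017854737974409588
upright 8.12 [0.5207 0.0197 0.0884] f x,y,z -0.1 0.3 -3.4 gap 0.0388 73.0
```

View pics/side4.png

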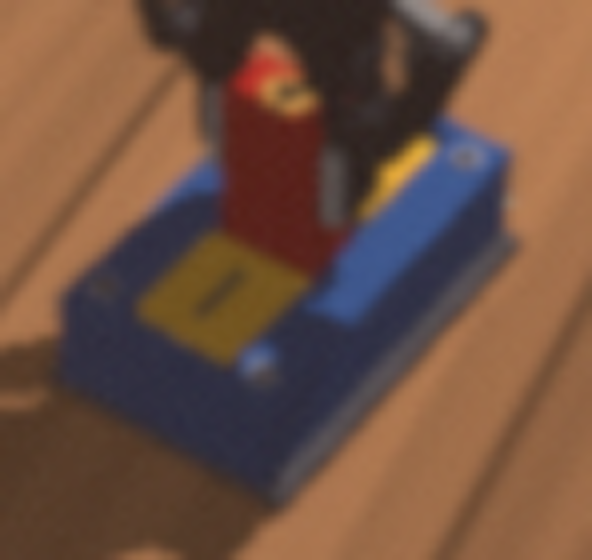

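View pics/top4.png

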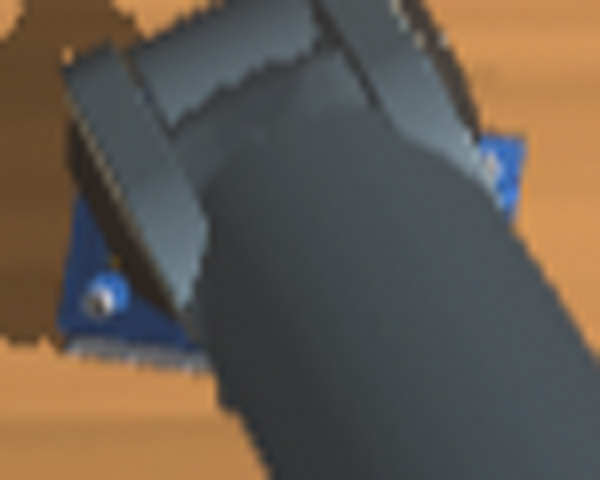

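The left plate has moved roughly 4–7 mm (its corners are now at (138,300) and (222,362)). The right one is mostly hidden, but it gave the same push force (~4 N). I'll try a gentle lift with a force guard: a catch would show after 3 mm.

Run:
```python
from rock import *
R0=tool(1)
for h in(.003,.008,.014,.03):
    hit=move_l(C+[0,0,.089+h],R0,feed=.025,until_force=9); show(f"h={h} hit={hit}")
    if hit: break
```

```text
h=0.003 hit=False 8.48 [0.5212 0.0202 0.0922] f x,y,z -0.3 -1.7 -2.9 gap 0.0392 73.0
h=0.008 hit=False 8.83 [0.5213 0.0208 0.0973] f x,y,z 0.0 -0.3 -4.0 gap 0.0395 73.0
h=0.014 hit=False 9.22 [0.5213 0.0206 0.1032] f x,y,z -0.0 -0.2 -3.2 gap 0.0393 73.0
h=0.03 hit=False 10.02 [0.5213 0.0205 0.119 ] f x,y,z 0.5 -0.2 -3.6 gap 0.0394 73.0
```

It's free: only the block's weight (~3.5 N) registers. I'll lift to 2 cm of air and check.

Run:
```python
from rock import *
R0=tool(1)
print(move_l(C+[0,0,.149],R0,feed=.04,until_force=12)); sleep(.5); show("up")
b=(215,315,170,270); p,d=camera("side"); cv2.imwrite("pics/side5.png",cv2.resize(p[b[2]:b[3],b[0]:b[1],::-1],None,fx=6,fy=6,interpolation=cv2.INTER_CUBIC))
W=cloud(d,camera_params("side"),b); c=p[b[2]:b[3],b[0]:b[1]].astype(int)
m=(c[...,0]>60)&(c[...,1]<.45*c[...,0])&(c[...,2]<.45*c[...,0])&(W[...,2]>.06)&(np.linalg.norm(W[...,:2]-C[:2],axis=2)<.05); q=W[m]-C
print(m.sum(),"z",np.percentile(q[:,2],[1,5,95,99]))
for lo in np.arange(.06,.17,.02):
    k=(q[:,2]>lo)&(q[:,2]<lo+.02); 
    if k.sum()>5: print(round(lo,2),k.sum(),"front face y",np.percentile(q[k]@fy,50),"x",np.percentile(q[k]@fx,[5,95]))
```

```text
False
up 11.42 [0.5212 0.0205 0.1489] f x,y,z -0.0 0.3 -4.4 gap 0.039 73.0
244 z [0.10254269 0.10610671 0.16748245 0.1688458 ]
0.1 63 front face y 0.013217987243623663 x [-0.01910694  0.01058563]
0.12 61 front face y 0.013673248349366314 x [-0.01804531  0.01143238]
0.14 60 front face y 0.013784590264111307 x [-0.01639703  0.01485236]
0.16 60 front face y 0.012336688275984883 x [-0.01592875  0.01973016]
```

View pics/side5.png

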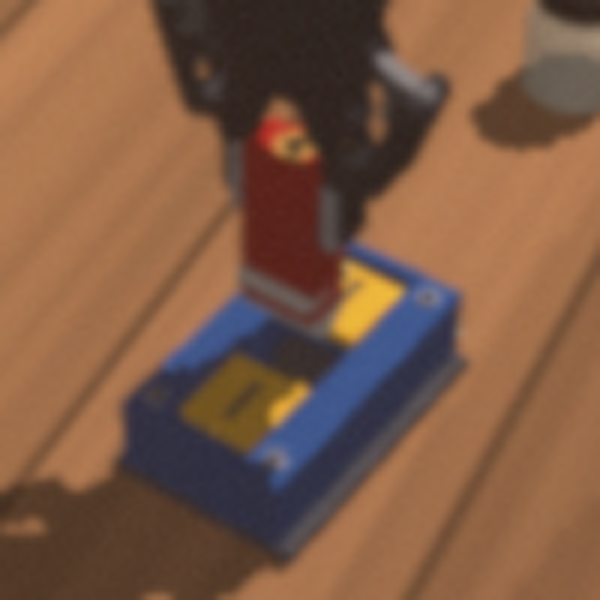

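The block is clear of the fixture, with its foot at about (320,325) above the open pocket. It's upright: the front face stays at 13–14 mm over its height. The top is at z ≈ 0.168, so the foot is at 0.068 with 2 cm of air under it.

```bash
python3 -c "
from rig import *
print(finish_job())"
```

```text
the job is handed in; nothing more can be done
None
```

I rocked the block free of both keepers, lifted it straight out, and handed the job in with it held still and upright about 2 cm above its pocket; I never moved near the tape roll, screw jar or screwdriver.

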